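Flip the glazed pot's marker to green

ROBOT

A 7-joint arm with a two-finger parallel gripper is mounted at the origin on the work surface. World frame = base frame: x ahead of the robot, y to its left, z up, the work surface at z = 0. Lengths are in m, angles in rad, forces in N, time in s.
With the tool pointing down it reaches from about 0.4 to 0.85 m from the base axis. Payload 10.4 kg.
Tool frame: the origin (TCP) lies between the finger pads; the fingertips stand 19 mm ahead of it and the grasp point (between the pads) is the TCP (manip.tip_reach is the z of the fingertips in the tool frame, in m); z points along the fingers, y is the direction in which the jaws open and shut (so a half turn about z gives the same grasp; the last joint's range is limited). The gripper opens to 85 mm and grips with 20 to 120 N. Pads are 22 mm wide; open, the fingers measure 114 mm over their backs; the gripper's body (76 mm by 85 mm) begins 54 mm behind the grasp point. The pads swing forward as they close: fully open they stand 13 mm farther back than shut.
Start: joints at [-1.318, 0.332, -0.065, 1.46, 0.022, 1.35, -0.088], TCP at [0.17, 0.601, 0.25] pointing down, gripper open.
Joint ranges: [-2.6, 2.6], [-0.5, 2.12], [-1.47, 1.34], [0.16, 2.42], [-1.27, 4.41], [0.06, 2.06], [-2.6, 2.6]. Speed limits (rad/s): [2.22, 2.22, 2.79, 2.79, 3.14, 3.14, 3.14].

INTERFACE

Orientations are given as a unit quaternion [x, y, z, w].
In Python, from workcell import sensors, cams, manip gives the robot as it stands.
- The arm moves only by the shell command python3 -m jog 'ROWS' [FORCE]. ROWS is JSON, a list of rows, each a list of 3 entries, a list of its own where there are three numbers: the shift along the world's x, y, z in m, then the turn, a rotation vector about the world's x, y, z in rad, then the opening in per cent of the stroke, from 0 (shut) to 100 (fully open). In form: [[[dx, dy, dz], [wx, wy, wz], grip], ...]. A call has 1 to 5 rows; each row shifts and turns the pose as measured when the row begins; what a row does not reach is not made up. A row lasts 1/8 s, in which the tool goes at most 62.5 mm and 10.7 degrees, less where a joint would pass 70% of its speed; a pose out of reach is approached as far as the arm can. A call with a gripper value outside its range is refused whole. The fingers move at their own pace and stop on an object; FORCE is the grip in N (left out, the last holds). Time passes only in rows, so rows that do not move let the fingers close. It gives the time, the measured TCP pose, the force and the opening at its end, in the units of the state.
- sensors.get_obs(): the state, without advancing time (a new reading comes with each control period).
- cams.camera(name): name is "side" or "top" or "wrist"; returns (picture, depth): 480x640x3 uint8, red, green, blue; 480x640 float32, m along the optical axis (not along the pixel's ray), 0 where there is no reading.
- cams.camera_model(name): a dict with "intrinsics" (3x3 intrinsics, pixels), "view" (4x4, takes a point from world to camera coordinates). Camera axes: x right, y down, z forward; pixel columns grow to the right and rows downward; lengths in m; the calibration is good to about 2 mm. A picture is of the moment at which its call begins: read the wrist's pose just before it. camera_model takes no time and is no camera call; for the wrist camera it gives the pose at the moment of the call.
- manip.hand_in(): hands the job in, once; it reports no verdict.
The state is a dict: "clock": time; "joint_pos": joint angles; "joint_velocities": joint speeds; "tau": joint torques, N m; "position": TCP position; "ee_rot": TCP orientation; "ft_force": force on the tool from outside, world axes, zero at the start; "torque": the same for the moment, N m; "grip_width": opening from 0.0 (shut) to 1.0 (fully open).
Only numpy, scipy, OpenCV 4.12 (cv2) and the standard library are available. Lean on these libraries where they do the work, as an engineer would, in place of code of your own. Each camera call takes 0.05 s, during which the arm holds its last target.

TASK

Each pot on the bench has a flip marker in front of it: green face up for a finished, glazed pot, orange face up for bare clay. One glazed pot still shows orange: push its marker's flag right over its hinge with the fingertips until it lies flat with the green face up. Do not lift the marker or push its stand out of place, and leave the other two markers, the pots and everything else as they are.

Things in the scene. Friction and masses are not known exactly. Their poses are not given: they have to be found in the camera images.
- pivot_a (a point): Middle of the hinge pin of flip marker a, which shows orange at the start: THIS is the marker to flip. Fixed to the stand, with its axes: z up, x along the pin, y across it. It lies 62 mm above the stand's underside, 74 above the table. Two grey uprights hold the pin at x = +-36 mm (8 thick, 20 wide in y) and rise 10 mm above it.
- flag_a (a joint): Angle (rad) of flag a. 0: level along the stand's +y, orange face up; it turns up over the pin (1.57: straight up) to 3.14: level along the stand's -y, green face up. Stops at both ends. The hinge is stiff (0.04 N m friction): the flag stays at any angle where it is left. Starts within 0.2 rad of an end.
- flag_a_end (a point): Middle of the free edge of flag a: a plate 56 mm wide (along the pin), 5 thick, reaching 85 mm from the pin, its mid-plane through the pin. Opposite, beyond the pin, a black thumb tail 34 wide, 5 thick, reaching 44 mm from the pin, is one rigid piece with it: pressing the tail down swings the flag up.
- pot_a_mid (a point): Centre (half-way up) of the loose pot on the board of marker a: a glossy chestnut-brown glazed pot with white rim and foot, 92 wide, 110 high (finished), 0.35 kg; it stands on a fixed green banding wheel 124 mm across whose top is 56 mm above the table, about 210 mm beyond the marker as seen from the robot.
- stand_a: Loose stand of flip marker a, 0.9 kg: a dark steel foot 100 (x) by 130 (y) by 10 mm. Origin at the centre of its underside, axes as pivot_a; yaw within 0.45 rad of the table's. It stands on a fixed plywood board 400 x 210 x 12 mm that also carries pot a.
- pivot_b (a point): Middle of the hinge pin of flip marker b, which shows orange, which is right: leave it. Fixed to the stand, with its axes: z up, x along the pin, y across it. It lies 62 mm above the stand's underside, 74 above the table. Two grey uprights hold the pin at x = +-36 mm (8 thick, 20 wide in y) and rise 10 mm above it.
- flag_b (a joint): Angle (rad) of flag b. 0: level along the stand's +y, orange face up; it turns up over the pin (1.57: straight up) to 3.14: level along the stand's -y, green face up. Stops at both ends. The hinge is stiff (0.04 N m friction): the flag stays at any angle where it is left. Starts within 0.2 rad of an end.
- flag_b_end (a point): Middle of the free edge of flag b: a plate 56 mm wide (along the pin), 5 thick, reaching 85 mm from the pin, its mid-plane through the pin. Opposite, beyond the pin, a black thumb tail 34 wide, 5 thick, reaching 44 mm from the pin, is one rigid piece with it: pressing the tail down swings the flag up.
- pot_b_mid (a point): Centre (half-way up) of the loose pot on the board of marker b: a dull beige bare clay pot, 96 wide, 105 high (not finished), 0.35 kg; it stands on a fixed green banding wheel 124 mm across whose top is 56 mm above the table, about 210 mm beyond the marker as seen from the robot.
- stand_b: Loose stand of flip marker b, 0.9 kg: a dark steel foot 100 (x) by 130 (y) by 10 mm. Origin at the centre of its underside, axes as pivot_b; yaw within 0.45 rad of the table's. It stands on a fixed plywood board 400 x 210 x 12 mm that also carries pot b.
- pivot_c (a point): Middle of the hinge pin of flip marker c, which shows green, which is right: leave it. Fixed to the stand, with its axes: z up, x along the pin, y across it. It lies 62 mm above the stand's underside, 74 above the table. Two grey uprights hold the pin at x = +-36 mm (8 thick, 20 wide in y) and rise 10 mm above it.
- flag_c (a joint): Angle (rad) of flag c. 0: level along the stand's +y, orange face up; it turns up over the pin (1.57: straight up) to 3.14: level along the stand's -y, green face up. Stops at both ends. The hinge is stiff (0.04 N m friction): the flag stays at any angle where it is left. Starts within 0.2 rad of an end.
- flag_c_end (a point): Middle of the free edge of flag c: a plate 56 mm wide (along the pin), 5 thick, reaching 85 mm from the pin, its mid-plane through the pin. Opposite, beyond the pin, a black thumb tail 34 wide, 5 thick, reaching 44 mm from the pin, is one rigid piece with it: pressing the tail down swings the flag up.
- pot_c_mid (a point): Centre (half-way up) of the loose pot on the board of marker c: a glossy chestnut-brown glazed pot with white rim and foot, 92 wide, 104 high (finished), 0.35 kg; it stands on a fixed green banding wheel 124 mm across whose top is 56 mm above the table, about 210 mm beyond the marker as seen from the robot.
- stand_c: Loose stand of flip marker c, 0.9 kg: a dark steel foot 100 (x) by 130 (y) by 10 mm. Origin at the centre of its underside, axes as pivot_c; yaw within 0.45 rad of the table's. It stands on a fixed plywood board 400 x 210 x 12 mm that also carries pot c.
- jar_mid (a point): Centre of a loose small closed jar, 52 mm across, 75 high, right of the boards. Bystander.
- bowl_mid (a point): Centre of a loose yellow plastic bowl, 110 mm across, 50 high, left of the boards. Bystander.
- brush: Loose wooden-handled brush, 190 mm long, lying right of the boards; origin at the underside of its middle. Bystander.

How it is judged:
By the outcome, as a careful person would: the job done as asked, in the order asked, and still so for the second after the job is handed in, with the robot touching nothing.
It also fails if it takes over 45 s, if anything falls off the work surface, if the arm or the gripper's body presses on something with over 40 N, if the wrist force passes 120 N, or if a joint passes its speed limit or range.

## Working session

There is one attempt and no reset: what is moved stays moved. The work goes in short steps, Python scripts to look and compute and a shell command to move; the robot and the scene stay as the last step left them, time stands still between calls to the robot, and variables do not carry over. Pictures are saved under pics/ and viewed, and the job is handed in when it is done.

```bash
ls; mkdir -p pics; python3 - <<'E'
from workcell import sensors, cams, manip
import cv2
o=sensors.get_obs()
print({k:(v if not hasattr(v,'round') else v) for k,v in o.items()}, manip.tip_reach)
for n in ("side","top","wrist"):
    p,d=cams.camera(n); cv2.imwrite(f"pics/{n}0.png",p[:,:,::-1])
    m=cams.camera_model(n); print(n,m)
E
```

```text
pics
{'clock': 0.0, 'joint_pos': array([-1.3176092 ,  0.33284975, -0.06468288,  1.46096058,  0.02160757,
        1.34985255, -0.08849526]), 'joint_velocities': array([-0.00040281, -0.00106702,  0.00024249,  0.00141968,  0.00039172,
        0.00168127,  0.00029967]), 'tau': array([-5.72228873e-04, -6.25452733e+01,  4.84745088e-02, -3.91596293e+01,
        1.60555582e-02,  9.93933761e-03,  6.27992267e-05]), 'position': array([0.17011266, 0.60104936, 0.24952047]), 'ee_rot': array([ 1.37451197e-01,  9.90508302e-01, -6.84975737e-04, -5.66184667e-05]), 'ft_force': array([-0.43111324,  1.02648351, -0.16044668]), 'torque': array([ 0.06333289, -0.05079417, -0.01530504]), 'grip_width': 1.0041833858238836} 0.019
side {'intrinsics': array([[525.23977596,   0.        , 315.59643511],
       [  0.        , 525.23977596, 245.15488579],
       [  0.        ,   0.        ,   1.        ]]), 'view': array([[ 0.7444352 , -0.66732032,  0.02235654, -0.42102429],
       [-0.40332767, -0.47611542, -0.78143515,  0.33155679],
       [ 0.53211185,  0.57271083, -0.62358583,  1.35721855],
       [ 0.        ,  0
[... 197 characters left out ...]
  1.        ]]), 'view': array([[-0.02848176, -0.99939387, -0.02001691,  0.03438104],
       [-0.982735  ,  0.0316581 , -0.18229014,  0.59492283],
       [ 0.18281334,  0.01447938, -0.98304101,  1.20629594],
       [ 0.        ,  0.        ,  0.        ,  1.        ]])}
wrist {'intrinsics': array([[410.14103825,   0.        , 320.96466094],
       [  0.        , 410.14103825, 234.71000813],
       [  0.        ,   0.        ,   1.        ]]), 'view': array([[ 0.27278622,  0.96207332, -0.00161468, -0.62434829],
       [ 0.92696763, -0.26238236,  0.2681166 , -0.03399038],
       [ 0.25752417, -0.07463527, -0.96338512,  0.37847178],
       [ 0.        ,  0.        ,  0.        ,  1.        ]])}
```

View pics/top0.png

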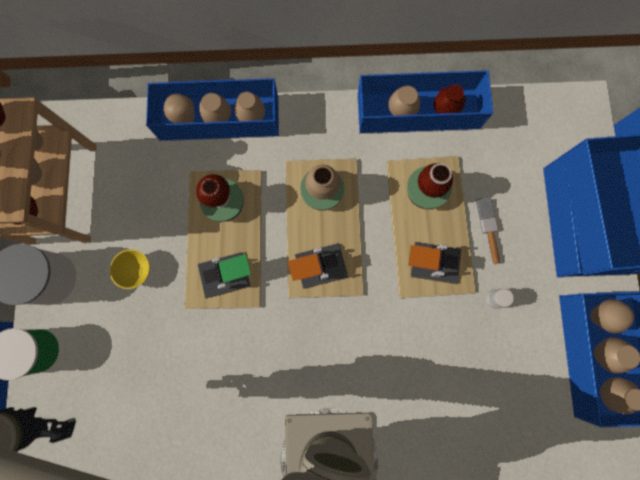

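View pics/side0.png

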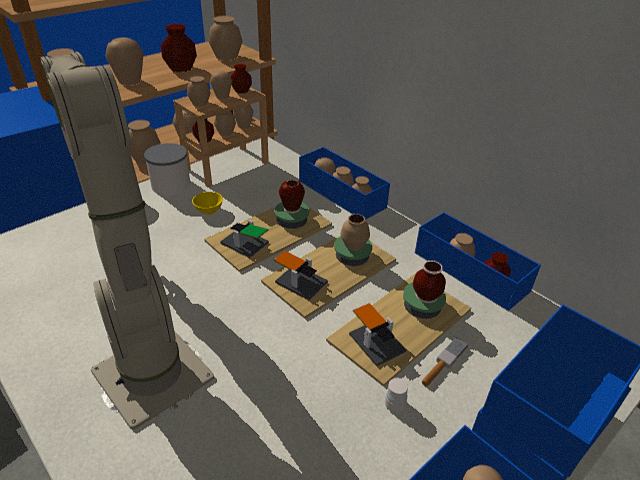

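The marker to flip is the rightmost one: brown pot, orange flag at about (425,258) in top and (370,317) in side. The flag points to world +y, with its tail towards −y. Next I'll measure it.

```bash
cat > h.py <<'E'
from workcell import sensors, cams
import numpy as np, cv2
def cloud(n,box=None):
    p,d=cams.camera(n); m=cams.camera_model(n); K=m["intrinsics"]; V=m["view"]
    v,u=np.mgrid[0:480,0:640]
    P=np.stack([(u-K[0,2])/K[0,0]*d,(v-K[1,2])/K[1,1]*d,d],-1)
    W=(P-V[:3,3])@V[:3,:3]
    W[d<=0]=np.nan
    return p,W
def mask(p,lo,hi): return cv2.inRange(cv2.cvtColor(p,cv2.COLOR_RGB2HSV),lo,hi)>0
E
python3 - <<'E'
from h import *
for n in ("top","side"):
    p,W=cloud(n)
    near=(np.abs(W[...,0]-0.53)<0.15)&(np.abs(W[...,1]+0.27)<0.15)
    o=mask(p,(3,170,120),(18,255,255))&near&(W[...,2]>0.06)
    lab,L,st,c=cv2.connectedComponentsWithStats(o.astype(np.uint8)); k=1+np.argmax(st[1:,4]); o=L==k
    print(n,st[k],c[k])
    Q=W[o]; m=np.median(Q,0); u,s,vt=np.linalg.svd(Q-Q.mean(0),full_matrices=False)
    print('mean',Q.mean(0),m,'axes',vt, 'ext',[np.percentile((Q-Q.mean(0))@a,[1,99]) for a in vt])
    cnt=max(cv2.findContours(o.astype(np.uint8),0,2)[0],key=cv2.contourArea)
    print('rect',cv2.boxPoints(cv2.minAreaRect(cnt)).tolist())
    # stand foot dark : z ~ .022
    hsv=cv2.cvtColor(p,cv2.COLOR_RGB2HSV)
    f=near&(W[...,2]>0.014)&(W[...,2]<0.032)&(hsv[...,2]<80)&(hsv[...,1]<110)
    f&=np.abs(W[...,0]-0.53)<.12
    cnt=max(cv2.findContours(f.astype(np.uint8),0,2)[0],key=cv2.contourArea)
    F=W[f]; print('foot',f.sum(),cv2.minAreaRect(F[:,:2].astype(np.float32)))
    big=cv2.resize(p[220:300,380:500] if n=="top" else p[280:380,320:440],None,fx=5,fy=5,interpolation=cv2.INTER_CUBIC)
    cv2.imwrite(f"pics/{n}_crop.png",big[:,:,::-1])
E
```

```text
top [409 246  31  24 597] [424.18760469 257.1038526 ]
mean [ 0.51790631 -0.27145942  0.07691891] [ 0.5178813  -0.27184259  0.07690023] axes [[-0.19525946 -0.98005045 -0.03707903]
 [-0.98075089  0.19516585  0.0061627 ]
 [ 0.0011968   0.03756862 -0.99929333]] ext [array([-0.03830774,  0.03810574]), array([-0.02712911,  0.02708445]), array([-0.00526833,  0.00579616])]
rect [[407.7027587890625, 264.7837829589844], [411.08111572265625, 244.51353454589844], [440.5946044921875, 249.43246459960938], [437.21624755859375, 269.70269775390625]]
foot 616 ((0.5096542835235596, -0.31771034002304077), (0.13133281469345093, 0.0971493124961853), 79.2279052734375)
side [353 303  33  26 430] [369.20465116 315.88139535]
mean [ 0.51618474 -0.27091642  0.07695949] [ 0.51577054 -0.27146134  0.07698282] axes [[ 0.18534087  0.98231369  0.02661918]
 [ 0.98266287 -0.18514012 -0.00983966]
 [-0.00473736  0.02798137 -0.99959722]] ext [array([-0.03875124,  0.03866074]), array([-0.02767823,  0.02699609]), array([-0.00529242,  0.00514251])]
rect [[352.9999694824219, 310.0], [366.2689514160156, 298.77239990234375], [385.1206970214844, 321.05169677734375], [371.8517150878906, 332.279296875]]
foot 952 ((0.5027363300323486, -0.3293493390083313), (0.16096048057079315, 0.10003820806741714), 79.41035461425781)
```

```bash
python3 -m jog '[[[0.04,-0.04,0],[0,0,0.03],0],[[0.04,-0.04,0],[0,0,0.03],0],[[0.04,-0.04,0],[0,0,0.024],0],[[0.04,-0.04,0],[0,0,0],0],[[0.04,-0.04,0],[0,0,0],0]]'; python3 -m jog '[[[0.04,-0.045,0],[0,0,0],0],[[0.04,-0.045,0],[0,0,0],0],[[0.04,-0.045,0],[0,0,0],0],[[0.02,-0.06,0],[0,0,0],0],[[0,-0.06,0],[0,0,0],0]]'
```

```text
clock: 0.88
position: [0.3704, 0.3976, 0.2489]
ee_rot: [0.09, 0.996, -0.0, -0.001]
ft_force: [1.0, 0.3, -0.4]
grip_width: 0.001
clock: 1.5
position: [0.5148, 0.1366, 0.2489]
ee_rot: [0.09, 0.996, -0.0, -0.0]
ft_force: [-0.2, -0.9, -0.3]
grip_width: 0.002
```

View pics/top_crop.png

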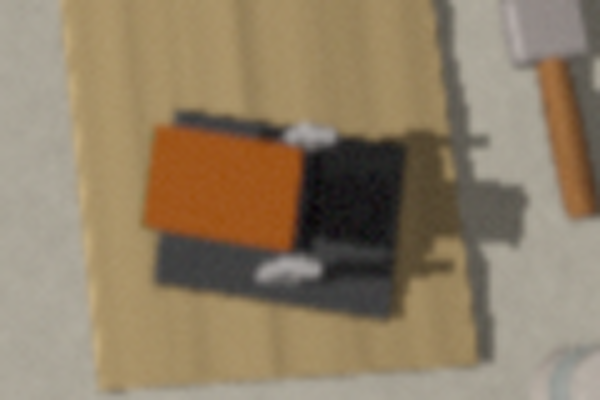

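The crop shows the orange flag on the left, the uprights at about (308,135) and (290,270), and the tail on the right. That matches the measured yaw of about −0.19. Next move: go above the tail.

```bash
python3 -m jog '[[[0,-0.06,0],[0,0,0],0],[[0,-0.06,0],[0,0,0],0],[[0,-0.06,0],[0,0,0],0],[[0,-0.06,0],[0,0,0],0],[[0,-0.06,0],[0,0,0],0]]'; python3 -m jog '[[[0,-0.06,0],[0,0,0],0],[[-0.005,-0.06,0],[0,0,0],0],[[-0.005,-0.06,0],[0,0,0],0],[[0,-0.02,0],[0,0,0],0],[[0,0,0],[0,0,0],0]]'
```

```text
clock: 2.12
position: [0.5135, -0.1732, 0.2496]
ee_rot: [0.089, 0.996, 0.001, 0.001]
ft_force: [1.0, 0.6, 0.3]
grip_width: -0.001
clock: 2.75
position: [0.5002, -0.3841, 0.2495]
ee_rot: [0.092, 0.996, -0.0, 0.001]
ft_force: [-0.9, 0.3, -0.1]
grip_width: 0.001
```

Correct to (0.502, −0.353) and descend to a tip height of about 0.095 (TCP 0.115), then look.

```bash
python3 -m jog '[[[0.002,0.031,-0.04],[0,0,0],0],[[0,0,-0.05],[0,0,0],0],[[0,0,-0.04],[0,0,0],0],[[0,0,0],[0,0,0],0]]'; python3 - <<'E'
from h import *
for n in ("wrist","side"):
    p,d=cams.camera(n); 
    if n=="side": p=cv2.resize(p[230:400,280:480],None,fx=3,fy=3)
    cv2.imwrite(f"pics/{n}1.png",p[:,:,::-1])
o=sensors.get_obs(); print(o['position'])
E
```

```text
clock: 3.25
position: [0.5042, -0.3464, 0.1171]
ee_rot: [0.089, 0.996, 0.001, 0.002]
ft_force: [-0.5, -0.9, 0.6]
grip_width: -0.001
[ 0.50571993 -0.34848089  0.12070634]
```

View pics/wrist1.png

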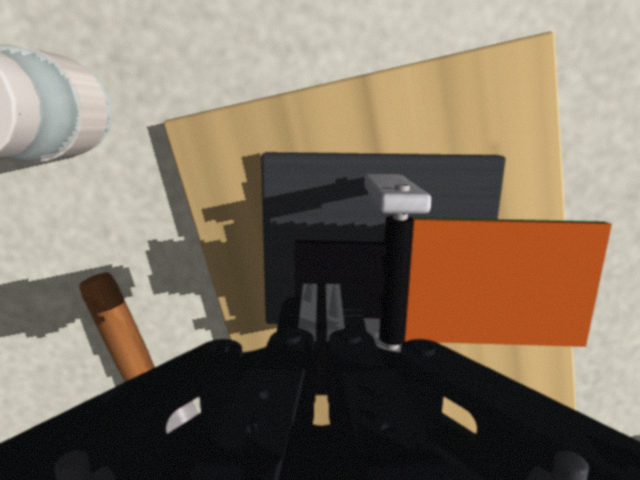

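View pics/side1.png

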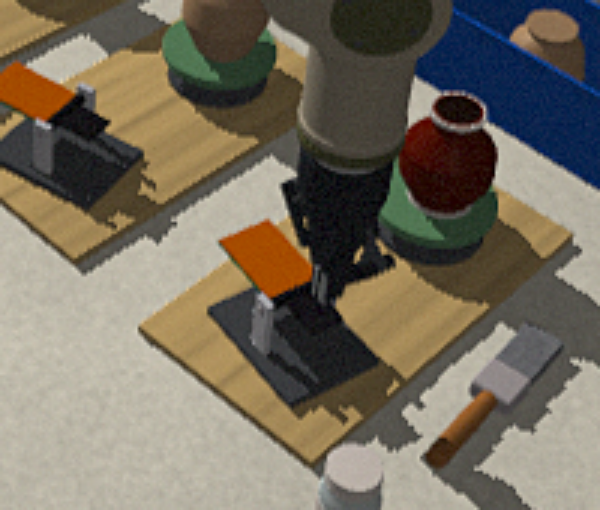

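The fingertips are above the tail at about (322,300); the pin is at about (397,280) and the tail's end at about x=296. Now press down.

```bash
python3 -m jog '[[[-0.002,-0.006,-0.015],[0,0,0],0],[[0,0,-0.012],[0,0,0],0],[[0,0,-0.012],[0,0,0],0]]'; python3 -m jog '[[[0,0,-0.012],[0,0,0],0],[[0,0,-0.006],[0,0,0],0]]'; python3 - <<'E'
from h import *
for n in ("wrist","side"):
    p,d=cams.camera(n); 
    if n=="side": p=cv2.resize(p[230:400,280:480],None,fx=3,fy=3)
    cv2.imwrite(f"pics/{n}2.png",p[:,:,::-1])
E
```

```text
clock: 3.72
position: [0.5059, -0.3563, 0.0841]
ee_rot: [0.09, 0.996, -0.002, 0.008]
ft_force: [0.4, 0.5, 1.6]
grip_width: -0.0
clock: 3.98
position: [0.5057, -0.3562, 0.0644]
ee_rot: [0.09, 0.996, -0.002, 0.008]
ft_force: [-0.0, -0.6, 0.2]
grip_width: 0.001
```

View pics/wrist2.png

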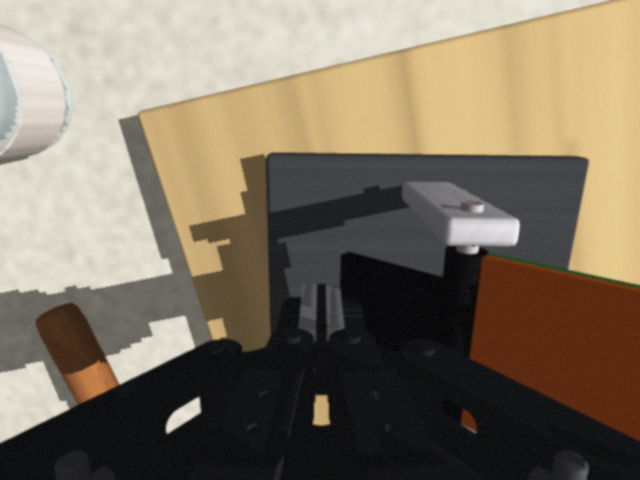

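View pics/side2.png

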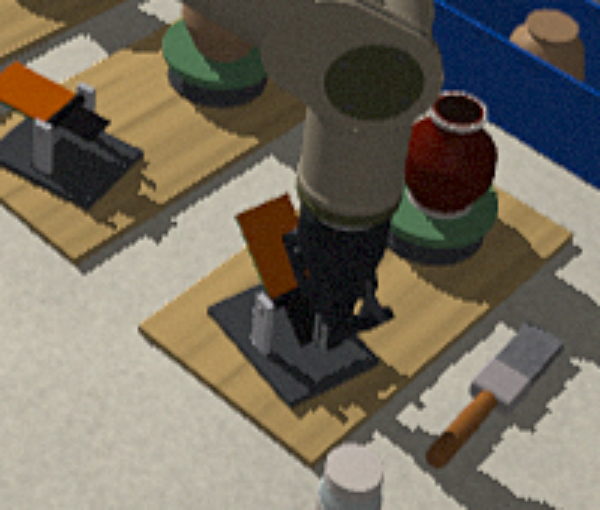

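The flag is up at roughly 45°. Retreat upwards and measure its angle while crossing to the +y side.

```bash
python3 -m jog '[[[0,-0.003,0.045],[0,0,0],0],[[0,0,0.055],[0,0,0],0],[[0,0,0.055],[0,0,0],0],[[0.006,0.045,0.01],[0,0,0],0],[[0.007,0.055,0],[0,0,0],0]]'; python3 -m jog '[[[0.008,0.05,0],[0,0,0],0],[[0,0,0],[0,0,0],0]]'; python3 - <<'E'
from h import *
print(sensors.get_obs()['position'])
for n in ("side","top"):
    p,W=cloud(n)
    near=(np.abs(W[...,0]-0.53)<0.1)&(np.abs(W[...,1]+0.27)<0.1)
    o=mask(p,(3,150,60),(18,255,255))&near&(W[...,2]>0.085)
    Q=W[o]; 
    if len(Q)>20:
        u,s,vt=np.linalg.svd(Q-Q.mean(0),full_matrices=False); print(n,len(Q),Q.mean(0),vt[2],'zmax',np.percentile(Q[:,2],98))
        r=Q.mean(0)-[.509,-.318,.074]; print(np.degrees(np.arctan2(r[2],r[:2]@[.19,.98])))
    if n=="side": p=cv2.resize(p[230:400,280:480],None,fx=3,fy=3)
    cv2.imwrite(f"pics/{n}3.png",p[:,:,::-1])
E
```

```text
clock: 4.7
position: [0.5158, -0.2614, 0.2352]
ee_rot: [0.094, 0.996, -0.003, 0.007]
ft_force: [0.5, 0.8, -0.8]
grip_width: 0.001
clock: 4.95
position: [0.5253, -0.2054, 0.2363]
ee_rot: [0.091, 0.996, -0.002, 0.008]
ft_force: [0.0, -0.6, 0.2]
grip_width: -0.001
[ 0.52530743 -0.2053757   0.23625862]
side 485 [ 0.51381623 -0.27951144  0.10725984] [-0.10815738 -0.63692714  0.76329929] zmax 0.12916648834551803
40.72510406774355
```

View pics/side3.png

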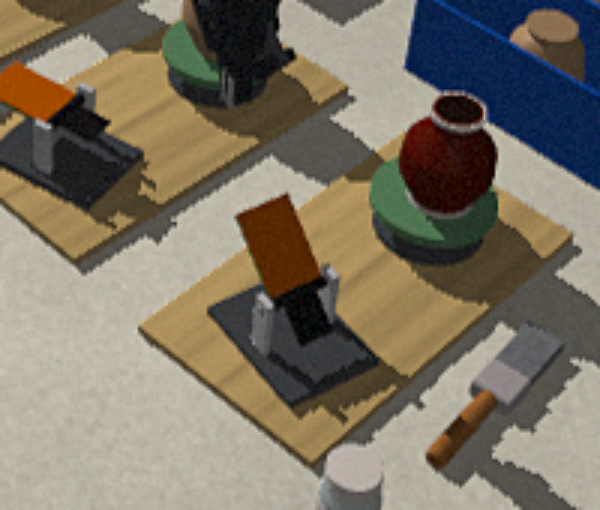

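The flag is at about 40° and the stand hasn't moved. Tilt the fingertips towards −y, come down on the +y side, then push over the top.

```bash
python3 -m jog '[[[0,0,-0.03],[-0.13,0.025,0],0],[[0,0,-0.035],[-0.13,0.025,0],0],[[0,0,-0.035],[-0.13,0.025,0],0],[[0,0,-0.01],[0,0,0],0],[[0,0,0],[0,0,0],0]]'
```

```text
clock: 5.68
position: [0.5226, -0.2201, 0.1269]
ee_rot: [0.096, 0.974, -0.205, -0.009]
ft_force: [-0.5, -0.2, 0.2]
grip_width: 0.002
```

```bash
python3 -m jog '[[[-0.002,-0.018,0.003],[0,0,0],0],[[-0.003,-0.018,0.005],[0,0,0],0],[[-0.003,-0.018,0.006],[0,0,0],0]]';  python3 - <<'E'
from h import *
for n in ("wrist","side"):
    p,d=cams.camera(n); 
    if n=="side": p=cv2.resize(p[230:400,280:480],None,fx=3,fy=3)
    cv2.imwrite(f"pics/{n}4.png",p[:,:,::-1])
E
```

```text
clock: 6.05
position: [0.5149, -0.281, 0.1462]
ee_rot: [0.1, 0.974, -0.203, -0.006]
ft_force: [-0.1, 0.8, -1.0]
grip_width: 0.001
```

View pics/side4.png

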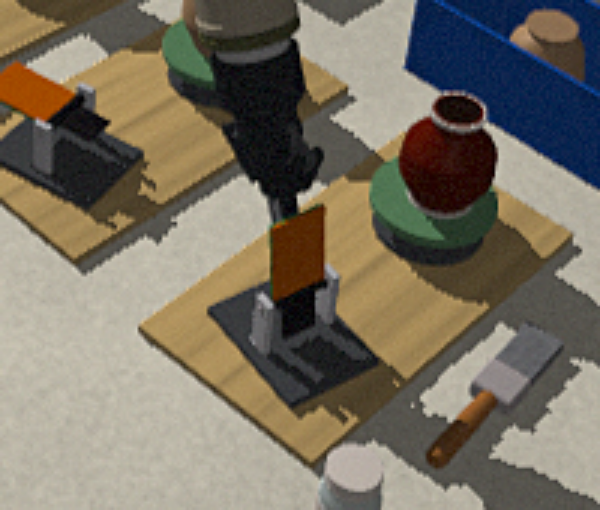

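View pics/wrist4.png

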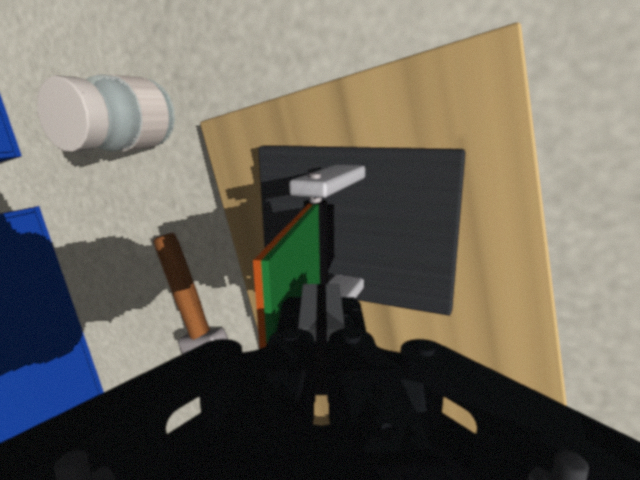

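The flag is at about 70–75° and the green face shows. Keep pushing over the top.

```bash
python3 -m jog '[[[-0.004,-0.018,0],[0,0,0],0],[[-0.004,-0.018,-0.002],[0,0,0],0],[[-0.004,-0.018,-0.006],[0,0,0],0]]';  python3 - <<'E'
from h import *
for n in ("wrist","side"):
    p,d=cams.camera(n); 
    if n=="side": p=cv2.resize(p[230:400,280:480],None,fx=3,fy=3)
    cv2.imwrite(f"pics/{n}5.png",p[:,:,::-1])
E
```

```text
clock: 6.52
position: [0.503, -0.3394, 0.1409]
ee_rot: [0.102, 0.974, -0.202, -0.003]
ft_force: [-0.0, 1.0, 0.2]
grip_width: -0.002
```

View pics/side5.png

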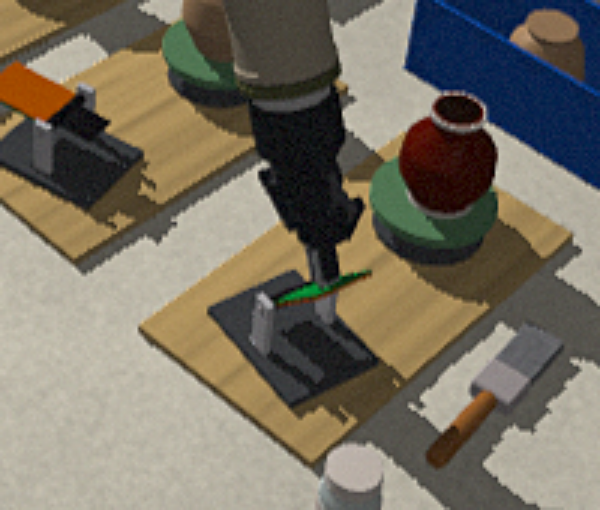

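View pics/wrist5.png

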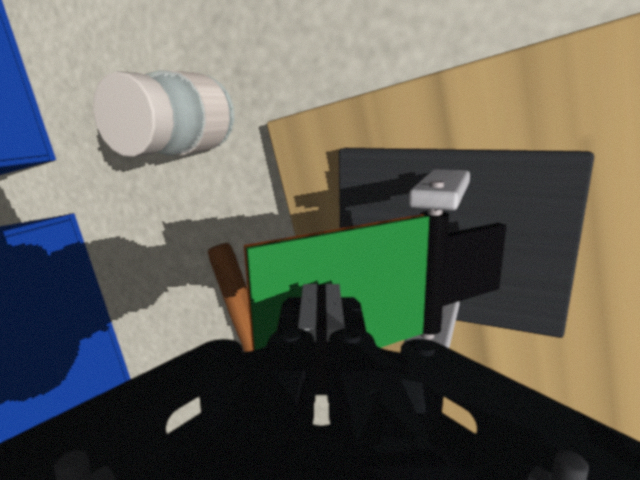

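Past vertical, at roughly 135°, green up. Untilt while descending to press it flat.

```bash
python3 -m jog '[[[-0.002,-0.01,-0.01],[0.13,-0.025,0],0],[[-0.001,-0.009,-0.01],[0.13,-0.025,0],0],[[-0.001,-0.007,-0.01],[0.13,-0.025,0],0]]'; python3 -m jog '[[[0,0,-0.008],[0,0,0],0]]'; python3 -m jog '[[[0,0,-0.003],[0,0,0],0]]'
```

```text
clock: 7.0
position: [0.5021, -0.3613, 0.1108]
ee_rot: [0.103, 0.995, 0.001, 0.015]
ft_force: [-0.2, -0.3, -0.0]
grip_width: 0.001
clock: 7.12
position: [0.5004, -0.3649, 0.1031]
ee_rot: [0.106, 0.994, 0.001, 0.016]
ft_force: [-0.7, 1.2, 0.8]
grip_width: -0.001
clock: 7.25
position: [0.5008, -0.3637, 0.0995]
ee_rot: [0.106, 0.994, 0.0, 0.015]
ft_force: [0.0, 1.1, 0.6]
grip_width: -0.001
```

```bash
for i in 1; do python3 -m jog '[[[0,0,-0.003],[0,0,0],0]]'; python3 -m jog '[[[0,0,-0.002],[0,0,0],0]]'; python3 -m jog '[[[0,0,-0.002],[0,0,0],0]]'; done
```

```text
clock: 7.38
position: [0.5015, -0.3625, 0.0964]
ee_rot: [0.105, 0.994, -0.0, 0.015]
ft_force: [0.6, -0.7, 1.1]
grip_width: -0.001
clock: 7.5
position: [0.5019, -0.3621, 0.0953]
ee_rot: [0.104, 0.994, -0.001, 0.015]
ft_force: [-8.1, -1.1, 18.3]
grip_width: -0.002
clock: 7.62
position: [0.5019, -0.3622, 0.0952]
ee_rot: [0.103, 0.995, -0.002, 0.015]
ft_force: [-11.3, 3.0, 23.7]
grip_width: 0.0
```

The force jumped to about 20 N at the stop, so the flag is flat. Lift straight off and check.

```bash
python3 -m jog '[[[0,0,0.01],[0,0,0],0],[[0,0,0.05],[0,0,0],0],[[0,0,0.05],[0,0,0],0],[[-0.03,0.05,0.02],[0,0,0],0],[[-0.03,0.055,0],[0,0,0],0]]'; python3 -m jog '[[[0,0.06,0],[0,0,0],0],[[0,0.06,0],[0,0,0],0],[[0,0,0],[0,0,0],0]]'; python3 - <<'E'
from h import *
for n in ("top","side"):
    p,W=cloud(n)
    hsv=cv2.cvtColor(p,cv2.COLOR_RGB2HSV)
    near=(np.abs(W[...,0]-0.50)<0.1)&(np.abs(W[...,1]+0.35)<0.12)
    g=mask(p,(50,150,60),(80,255,255))&near&(W[...,2]>0.06)
    Q=W[g]; u,s,vt=np.linalg.svd(Q-Q.mean(0),full_matrices=False); print(n,len(Q),Q.mean(0),'\n',vt)
    f=near&(np.abs(W[...,0]-0.53)<.12)&(W[...,2]>0.014)&(W[...,2]<0.032)&(hsv[...,2]<80)&(hsv[...,1]<110)
    print('foot',cv2.minAreaRect(W[f][:,:2].astype(np.float32)))
    cv2.imwrite(f"pics/{n}6.png",p[:,:,::-1])
E
```

```text
clock: 8.25
position: [0.4443, -0.2527, 0.2294]
ee_rot: [0.101, 0.995, -0.003, 0.015]
ft_force: [1.1, 1.3, 0.8]
grip_width: -0.0
clock: 8.62
position: [0.4433, -0.1231, 0.2314]
ee_rot: [0.096, 0.995, -0.003, 0.018]
ft_force: [-0.4, -1.2, -0.4]
grip_width: -0.002
top 544 [ 0.50207297 -0.35742132  0.07540389] 
 [[-0.16784091 -0.98572743 -0.01307173]
 [-0.98581198  0.16779835  0.00429513]
 [ 0.00204042 -0.01360717  0.99990534]]
foot ((0.5086519122123718, -0.31798452138900757), (0.12919314205646515, 0.0977749153971672), 80.70991516113281)
side 465 [ 0.50123813 -0.35798825  0.07546361] 
 [[ 0.08488198  0.99638806 -0.00242728]
 [ 0.99634295 -0.08490156 -0.00961543]
 [ 0.00978678  0.00160223  0.99995082]]
foot ((0.5115393400192261, -0.35708102583885193), (0.13772161304950714, 0.22781004011631012), 3.77082896232605)
```

View pics/top6.png

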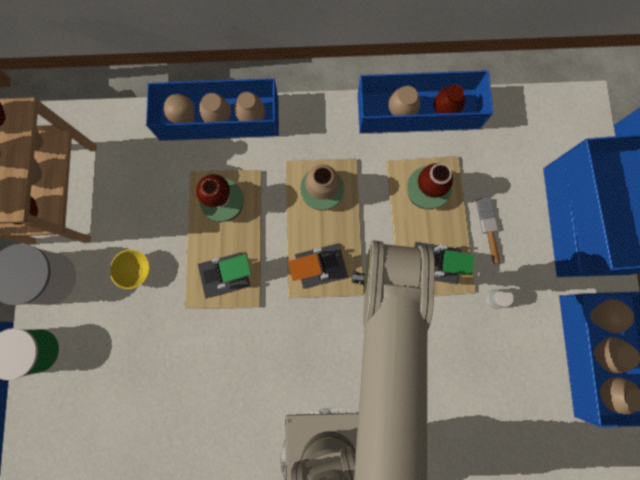

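View pics/side6.png

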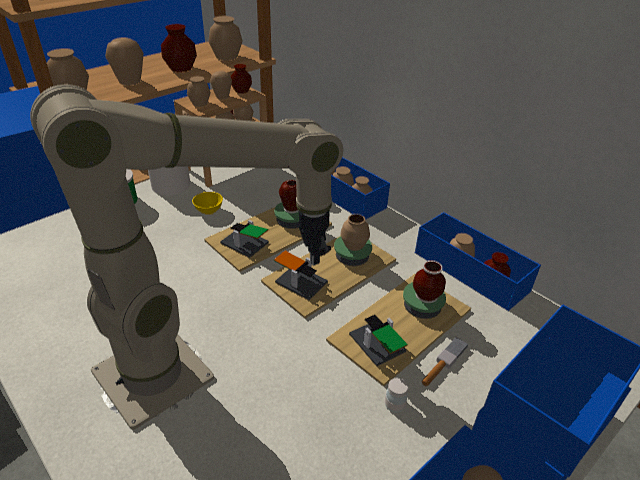

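```bash
python3 -c "
from workcell import manip; print(manip.hand_in())"
```

```text
the job is handed in; nothing more can be done
None
```

Marker a's flag is flipped: it lies flat with the green face up, and I handed the job in at about 8.7 s. I pressed the tail down with closed fingertips to raise the flag to about 40°. From the other side I pushed it over the pin, then pressed it against its stop, where the force rose to about 24 N.

**Flag:** in both the top and side cameras the green face is level within about 0.015 rad, at a height of 0.075 m.

**Stand:** the top view puts the foot within about 1 mm and 1.5° of where it started, though the arm hid part of it in that image. The side-view foot fit failed the second time because its mask took in other things, so I ignored it.

**Everything else:** markers b and c, the pots, jar, bowl and brush look unmoved by eye in both pictures; I did not measure them. The gripper was clear of everything at hand-in.

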